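# Jog the paint-pot mixer with its twist lid

### The arm

A 6-joint arm with a two-finger parallel gripper is mounted at the origin on the work surface. World frame = base frame: x ahead of the robot, y to its left, z up, the work surface at z = 0. Lengths are in mm, angles in rad, forces in N, time in s.
With the tool pointing down it reaches from about 325 to 775 mm from the base axis. Payload 5.5 kg.
Tool frame: the origin (TCP) lies midway between the tips of the shut fingers; the grasp point (between the pads) lies 19 mm behind it; z points along the fingers, y is the line along which they close (so a half turn about z gives the same grasp; the last joint's range is limited). The gripper opens to 88 mm and grips with 3 to 60 N. Pads are 20 mm wide; open, the fingers measure 115 mm over their backs; the gripper's body (75 mm by 178 mm) begins 61 mm behind the grasp point.
Start: joints at [1.26, 0.091, 1.231, -0, 1.82, -0.057], TCP at [150.654, 580.792, 222.631] pointing down, gripper open.
Joint ranges: [-2.87, 2.87], [-0.86, 2.18], [0.17, 2.46], [-1.51, 4.65], [0.06, 2.69], [-2.65, 2.65]. Speed limits (rad/s): [2.57, 2.57, 3.01, 3.14, 3.14, 3.14].

### API

Orientations are given as a unit quaternion [w, x, y, z].
In Python, from cell import observe, capture, hand_in gives the robot as it stands.
- The arm moves only by the tool jog_arm, never from a script. Its argument "rows" is a list that holds one entry, the list of rows, each a list of 6 numbers: the shift along the world's x, y, z in m, then the turn, a rotation vector about the world's x, y, z in rad. In form: [[[x, y, z, ax, ay, az], ...]]. A call has 1 to 10 rows; each row shifts and turns the commanded pose from where the row before left it; what a row does not reach is not made up. A row lasts 1/10 s, in which the tool goes at most 50 mm and 8.59 degrees, less where a joint would pass 70% of its speed; a pose out of reach is approached as far as the arm can. A call with a gripper value outside its range is refused whole. "jaw" is the opening in per cent of the stroke, from 0 (shut) to 100 (fully open), set as the call begins (left out, the last holds). The fingers move at their own pace and stop on an object; "newtons" is the grip in N (left out, the last holds). Time passes only in rows, so rows that do not move let the fingers close. It gives the time, the measured TCP pose, the force, the opening and the grip force at its end, in the units of the state.
- observe(): the state, without advancing time (a new reading comes with each control period).
- capture(name): name is "scene" or "top"; returns a dict with "pixels" (480x640x3 uint8, blue, green, red), "K" (3x3 intrinsics, pixels), "k1" (the pictures are not rectified: a ray, as slopes to the right and down, at radius r is drawn at 1 + k1 r^2 times it, then the intrinsics apply), "xyz" and "rotation" of the camera in the world. Camera axes: x right, y down, z forward; pixel columns grow to the right and rows downward; lengths in mm; the calibration is good to about 2 mm. A picture is of the moment at which its call begins. There is no depth.
- hand_in(): hands the job in; it is judged then, once.
The state is a dict: "time": time; "q": joint angles; "dq": joint speeds; "effort": joint torques, N m; "tool_pos": TCP position; "tool_rot": TCP orientation; "contact_force": force on the tool from outside, world axes, zero at the start; "ft_torque": the same for the moment, N m; "finger_gap": finger opening in mm; "gripper_force": force on a finger pad.
Only numpy, scipy, OpenCV 4.12 (cv2) and the standard library are available. Lean on these libraries where they do the work, as an engineer would, in place of code of your own. Each camera call takes 0.05 s, during which the arm holds its last target. There are 200 camera calls.

### The job

Pick up the blue twist lid by its bar, set it into the collar of the paint-pot mixer with the lugs dropped through the two entry gaps (black marks), then turn it clockwise, against the return spring, halfway to the lock, where its bar points at the yellow marks. Finish while still gripping the lid and holding it still there (it springs back if let go); never turn it on towards the red marks, where it clicks and locks, and leave everything else on the table where it is.

Things in the scene. Friction and masses are not known exactly. Their poses are not given: they have to be found in the camera images.
- lid: Loose blue lid, 0.22 kg or so, standing plug down. Origin: centre of its underside, z up, x along its bar. Hollow plug 88 mm diameter, 16 mm high, with two lugs at its foot at +x and -x (14 mm wide, 6 mm high, reaching 52 mm from the axis); above it a disc, 120 mm diameter, 16 to 26 mm above the origin, white marks over the lugs. Same after a half turn.
- lid_bar (a point): Middle of the lid's upright grip bar, 41 mm above the lid's origin, on its axis. The bar lies along the lid's x, 70 mm long, 16 mm wide, from 26 (the disc's top) to 56 mm above the lid's origin: pinch it across.
- lid_lug (a point): Outer end of the lug at the lid's +x, 52 mm from the lid's axis and 3 mm above its underside; the other lug lies opposite.
- mixer: White round bench mixer, fixed, 176 mm wide. Origin: centre of its underside, z up. On top a bayonet collar, 128 mm outside: floor 75 mm above the origin; above it a groove, 109 mm diameter, under an inward flange (opening 93 mm, from 83.5 to 89.5 mm above the origin) with two gaps about 24 mm wide at the mixer's +x and -x for the lugs.
- collar_floor (a point): Centre of the collar's floor, on the mixer's axis, 75 mm above its origin: the seated lid's origin comes here, its x along the mixer's x (either way round). An orange pot cap, 60 mm wide, 8 mm high, stands on the floor inside the plug.
- entry_mark (a point): Black mark outside the collar at the gap at the mixer's +x, 70 mm from the axis; a second one opposite. From here the lid turns clockwise seen from above (yaw decreases), some 0.12 rad freely, then against a spring of 0.1 N m, 0.25 N m at halfway. A stop blocks turning the other way.
- yellow_mark (a point): Yellow mark for halfway, 70 mm from the axis, 0.70 rad (40 degrees) clockwise of the entry mark; a second one opposite. Red marks at 1.40 rad (80 degrees) show the lock; from about 0.88 rad the lugs begin to ride over sprung click balls.
- jog_ring (a joint): Sprung ring inside the collar that the lid's lugs push round, in rad: 0 at rest; it starts to move when the lid has been turned about 0.12 rad clockwise from lined up with the gaps, and then turns with the lid: about 0.59 with the lid at halfway.
- small_jar: Small blue jar with white cap, 40 mm diameter, 50 mm high. Bystander, leave alone. Origin: centre of its underside.
- brush: Paint brush about 170 mm long lying along its x axis. Bystander, leave alone. Origin: centre of its underside.
- tape_roll: Roll of blue tape lying flat, 100 mm diameter, 24 mm high. Bystander, leave alone. Origin: centre of its underside.
- gesso: White jar, 76 mm diameter, 110 mm high. Bystander, leave alone. Origin: centre of its underside.
- medium: White bottle with orange cap, 56 mm diameter, 170 mm high. Bystander, leave alone. Origin: centre of its underside.
- paint_tube: White paint tube with red cap, about 140 mm long, 32 mm thick, lying along its x axis. Bystander, leave alone. Origin: centre of its underside.
- wood_ball: Turned dark wooden ball with flat foot, 90 mm wide, 70 mm high. Bystander, leave alone. Origin: centre of its underside.

How it is judged:
By the outcome, as a careful person would: the job done as asked, in the order asked, and still so for the second after the job is handed in, while the arm keeps its last pose, push and grip.
It also fails if it takes over 45 s, if anything falls off the work surface, if the arm or the gripper's body presses on something with over 40 N, if the wrist force passes 120 N, or if a joint passes its speed limit or range.

## Working session

There is one attempt and no reset: what is moved stays moved. The work goes in short steps, Python scripts to look and compute and a tool call to move; the robot and the scene stay as the last step left them, time stands still between calls to the robot, and variables do not carry over. Pictures are saved under pics/ and viewed, at most 10 in all, crops included, and the job is handed in when it is done.

Besides the shell and the picture viewer there is one more tool, called after "Request:" in YAML: its name, and indented under it one key for each argument. jog_arm: Moves the arm, as the interface text tells. Its arguments: {"type":"object","properties":{"rows":{"type":"array"},"jaw":{"type":"number"},"newtons":{"type":"number"}},"required":["rows"]}

```bash
mkdir -p pics; cat > h.py <<'E'
import numpy as np, cv2
from cell import observe, capture, hand_in
def ray(c,u,v):
    K=np.array(c["K"]);a=np.array([(u-K[0,2])/K[0,0],(v-K[1,2])/K[1,1]]);b=a.copy()
    for _ in range(20): b=a/(1+c["k1"]*(b@b))
    return np.array(c["rotation"])@np.array([b[0],b[1],1])
def onz(c,u,v,z):
    d=ray(c,u,v);o=np.array(c["xyz"],float);return o+d*(z-o[2])/d[2]
def proj(c,p):
    K=np.array(c["K"]);q=np.array(c["rotation"]).T@(np.array(p,float)-np.array(c["xyz"]))
    b=q[:2]/q[2];b=b*(1+c["k1"]*(b@b));return np.array([K[0,0]*b[0]+K[0,2],K[1,1]*b[1]+K[1,2]])
E
python3 - <<'E'
from h import *
import pickle
for n in("top","scene"):
    c=capture(n);cv2.imwrite(f"pics/{n}0.png",c["pixels"]);pickle.dump(c,open(n+"0.pkl","wb"))
    print(n,c["K"],c["k1"],c["xyz"],c["rotation"])
s=observe();print(s)
E
```

```text
top [[524.04759001   0.         316.42891877]
 [  0.         524.04759001 229.56951828]
 [  0.           0.           1.        ]] -0.0018205805309491935 [ 325.43029081  -20.03935288 1337.92566011] [-0.08769967  0.73222825 -0.67090626  0.07768751]
scene [[515.94471407   0.         319.0433777 ]
 [  0.         515.94471407 229.96078488]
 [  0.           0.           1.        ]] -0.018690551759216415 [1409.87084693  178.39720464  906.57915841] [-0.238798    0.59075069  0.70925055 -0.30158382]
{'time': 0.1, 'q': array([ 1.26030529e+00,  9.17976654e-02,  1.23173590e+00, -7.40883559e-06,
        1.81980281e+00, -5.67039799e-02]), 'dq': array([ 0.00045254, -0.00075316, -0.00211329, -0.00092076,  0.00181381,
       -0.00128038]), 'effort': array([ 2.35118954e-03, -4.47861993e+01, -4.07567489e+01,  6.99857902e-02,
        2.84953834e-02, -1.06438185e-04]), 'tool_pos': array([150.57015662, 580.53258457, 221.62820894]), 'tool_rot': array([-1.55643017e-04,  1.26554119e-01,  9.91959321e-01, -8.57862835e-04]), 'contact_force': array([-0.03767333,  0.13101046,  0.32915576]), 'ft_torque': array([-0.02097157,  0.0107918 ,  0.03595412]), 'gripper_force': 0.0, 'finger_gap': 88.12153255892652}
```

View pics/top0.png

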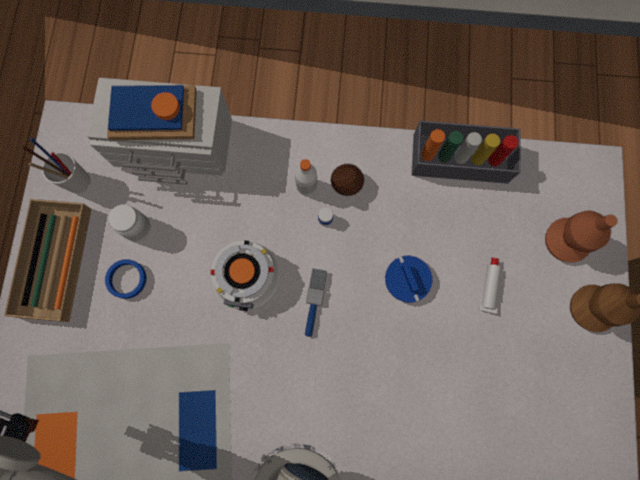

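View pics/scene0.png

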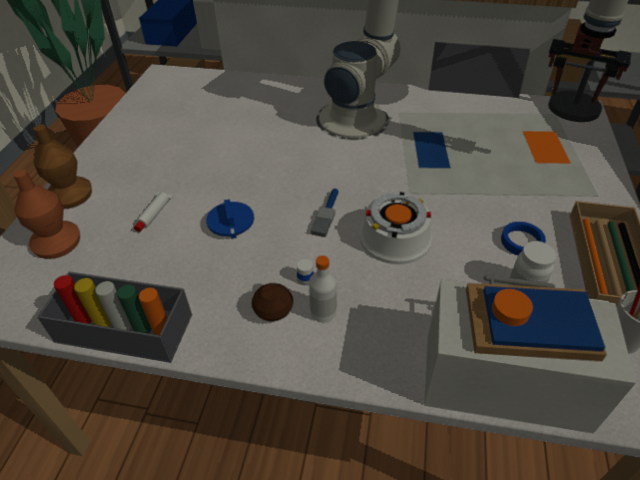

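Top view: lid near (409,280), mixer near (243,273). Scene view: lid near (231,218), mixer near (398,218). The rotation is a quaternion, so I'll fix the helper and make enlarged crops.

```bash
sed -i 's/np.array(c\["rotation"\])/R(c)/g' h.py; cat >> h.py <<'E'
from scipy.spatial.transform import Rotation
def R(c):
    return Rotation.from_quat(np.array(c["rotation"])[[1,2,3,0]]).as_matrix()
def crop(c,u,v,w,hh,k):
    im=c["pixels"][v:v+hh,u:u+w]
    im=cv2.convertScaleAbs(cv2.resize(im,None,fx=k,fy=k,interpolation=cv2.INTER_CUBIC),alpha=1.5)
    for i in range(0,w,10): 
        cv2.line(im,(i*k,0),(i*k,6),(0,255,0),1); cv2.putText(im,str(u+i),(i*k,16),0,.33,(0,255,0),1)
    for i in range(0,hh,10):
        cv2.line(im,(0,i*k),(6,i*k),(0,255,0),1); cv2.putText(im,str(v+i),(8,i*k+4),0,.33,(0,255,0),1)
    return im
E
python3 - <<'E'
from h import *
import pickle
t=pickle.load(open("top0.pkl","rb"));s=pickle.load(open("scene0.pkl","rb"))
a=np.hstack([crop(t,208,238,80,75,5),crop(t,372,242,80,75,5)])
cv2.imwrite("pics/c1.png",a[:600,:800])
a=np.hstack([crop(s,355,185,80,75,5),crop(s,192,185,80,75,5)])
cv2.imwrite("pics/c2.png",a)
print(onz(t,409,280,26),onz(s,231,218,26),onz(t,242,271,83),onz(s,399,214,83))
print(R(t)[:,2],R(s)[:,2])
E
```

```text
[ 527.95042086 -230.7482484    26.        ] [ 536.38938407 -228.22227667   26.        ] [505.85057875 181.43539195  83.        ] [513.07493004 181.86189575  83.        ]
[ 0.2314465   0.02419028 -0.97254684] [-0.69505693 -0.14565681 -0.70404542]
```

View pics/c1.png

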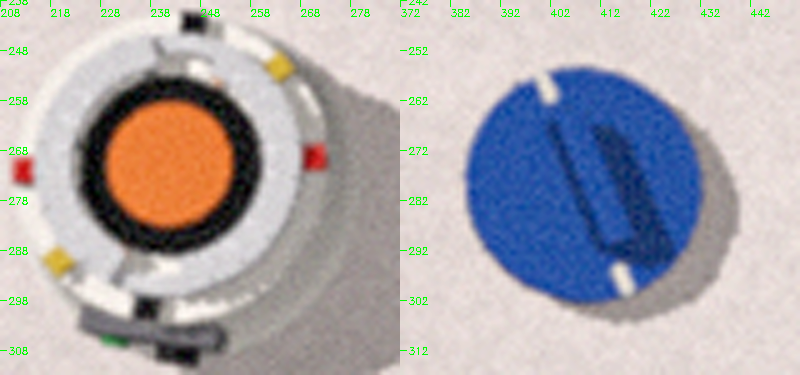

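View pics/c2.png

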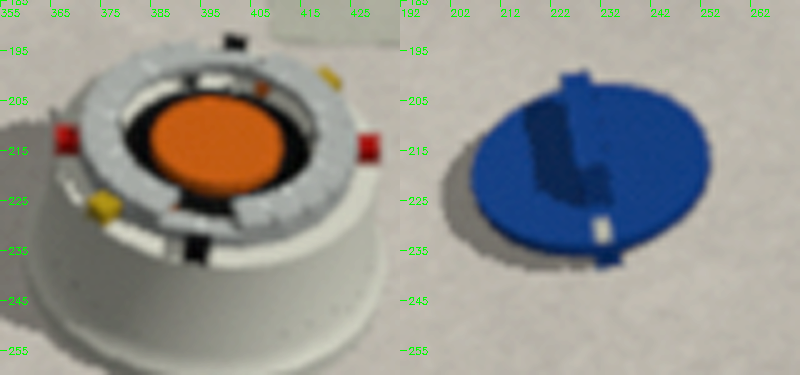

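Top crop: black marks at (246.2,242.0) and (237.0,299.0), yellow at (263.4,251.2) and (219.2,290.0), red at (270.8,269.0) and (212.2,271.8). The lid's white marks are at (401.0,259.4) and (416.4,297.6). Scene crop: black at (401.8,193.2) and (394.0,234.4), yellow at (420.6,200.2) and (375.4,226.0), red at (428.2,214.2) and (367.8,212.4).

```bash
cat > m.py <<'E'
from h import *
import pickle
from scipy.optimize import least_squares
t=pickle.load(open("top0.pkl","rb"));s=pickle.load(open("scene0.pkl","rb"))
T=[(246.2,242),(237,299),(263.4,251.2),(219.2,290),(270.8,269),(212.2,271.8)]
S=[(401.8,193.2),(394,234.4),(420.6,200.2),(375.4,226),(428.2,214.2),(367.8,212.4)]
def tri(a,b):
    f=lambda p:np.r_[proj(t,p)-a,proj(s,p)-b]
    r=least_squares(f,[500,0,50]);return r.x,r.fun
flip=[1,0,3,2,5,4]
for k in range(6):
    # top image up is x+ ; scene near is x+
    x,e=tri(T[k],S[flip[k]]);print(x.round(1),e.round(1))
off=[0,np.pi,-.7,np.pi-.7,-1.4,np.pi-1.4]
def pts(p): return [[p[0]+70*np.cos(p[2]+o),p[1]+70*np.sin(p[2]+o),p[3]] for o in off]
for name,use in(("both",3),("top",1),("scene",2)):
    def f(p):
        r=[]
        z=p[3]
        for k,q in enumerate(pts(p)):
            if use&1:r+=list(proj(t,q)-T[k])
            if use&2:r+=list(proj(s,q)-S[flip[k]])
        return np.array(r)
    r=least_squares(f,[505,180,0,80]);print(name,r.x.round(3),np.abs(r.fun).max().round(2))
for z in (76,80):print(onz(t,241.5,270.5,z).round(1),onz(s,398,213.4,z).round(1))
print("lid disc top",[onz(t,*p,26).round(1) for p in((401,259.4),(416.4,297.6),(408.5,278.6))])
# blue ellipses
for n,c,(u,v,w,h) in(("top",t,(372,242,80,75)),("scene",s,(192,185,80,75))):
    im=c["pixels"][v:v+h,u:u+w].astype(int);m=((im[:,:,0]-im[:,:,2])>40).astype(np.uint8)
    cn=max(cv2.findContours(m,0,cv2.CHAIN_APPROX_NONE)[0],key=len)
    e=cv2.fitEllipse(cv2.convexHull(cn) if 0 else cn);print(n,e[0][0]+u,e[0][1]+v,e[1])
    P=np.array([onz(c,a[0][0]+u,a[0][1]+v,26)[:2] for a in cn])
    r=least_squares(lambda q:np.hypot(P[:,0]-q[0],P[:,1]-q[1])-q[2],[530,-230,60],loss="soft_l1");print(r.x,np.sqrt(np.mean(r.fun**2)))
print(observe()["tool_pos"], proj(t,observe()["tool_pos"]))
E
python3 m.py
```

```text
[578.7 178.   80.2] [ 0.9 -0.   0.8 -0.1]
[437.8 183.9  83.5] [ 0.5  0.   0.5 -0. ]
[559.5 133.7  80.6] [ 0.8 -0.   0.7 -0. ]
[455.5 229.6  82.9] [ 0.3  0.   0.3 -0. ]
[517.3 111.   80.9] [ 0.7 -0.   0.7 -0. ]
[498.2 251.2  80. ] [ 1.   0.   1.  -0.1]
both [ 5.07866e+02  1.81253e+02 -4.20000e-02  8.14200e+01] 1.16
top [ 5.06313e+02  1.81502e+02 -3.90000e-02  9.05070e+01] 0.3
scene [ 5.23761e+02  1.79678e+02 -4.30000e-02  9.55390e+01] 0.65
[508.  183.9  76. ] [503.8 179.4  76. ]
[507.4 183.3  80. ] [508.1 179.4  80. ]
lid disc top [array([ 578.7, -208.1,   26. ]), array([ 485.4, -251.2,   26. ]), array([ 531.4, -229.3,   26. ])]
top 408.2593994140625 278.47616958618164 (43.537025451660156, 46.15145492553711)
[ 532.01926071 -228.82363231   57.13072772] 4.54089450024529
scene 229.84913635253906 218.33757400512695 (33.810630798339844, 45.75027847290039)
[ 536.16291442 -231.11063913   58.7041845 ] 3.357745746530453
[150.57015662 580.53258457 221.62820894] [ 15.40473676 416.57604727]
```

Request:
jog_arm:
  rows:
    - [[0.019, -0.0405, -0.0036, 0, 0, -0.1228], [0.019, -0.0405, -0.0036, 0, 0, -0.1228], [0.019, -0.0405, -0.0036, 0, 0, -0.1228], [0.019, -0.0405, -0.0036, 0, 0, -0.1228], [0.019, -0.0405, -0.0036, 0, 0, -0.1228], [0.019, -0.0405, -0.0036, 0, 0, -0.1228], [0.019, -0.0405, -0.0036, 0, 0, -0.1228], [0.019, -0.0405, -0.0036, 0, 0, -0.1228], [0.019, -0.0405, -0.0036, 0, 0, -0.1228], [0.019, -0.0405, -0.0036, 0, 0, -0.1228]]
  jaw: 100

```text
time: 1.1
tool_pos: [340.8, 174.1, 186.2]
tool_rot: [0.0, 0.677, 0.736, 0.0]
contact_force: [1.1, -0.2, 0.1]
finger_gap: 88.1
gripper_force: 0.0
```

Request:
jog_arm:
  rows:
    - [[0.019, -0.0405, -0.0036, 0, 0, -0.1228], [0.019, -0.0405, -0.0036, 0, 0, -0.1228], [0.019, -0.0405, -0.0036, 0, 0, -0.1228], [0.019, -0.0405, -0.0036, 0, 0, -0.1228], [0.019, -0.0405, -0.0036, 0, 0, -0.1228], [0.019, -0.0405, -0.0036, 0, 0, -0.1228], [0.019, -0.0405, -0.0036, 0, 0, -0.1228], [0.019, -0.0405, -0.0036, 0, 0, -0.1228], [0.019, -0.0405, -0.0036, 0, 0, -0.1228], [0.019, -0.0405, -0.0036, 0, 0, -0.1228]]

```text
time: 2.1
tool_pos: [530.9, -231.0, 149.8]
tool_rot: [-0.0, 0.977, 0.212, -0.0]
contact_force: [0.2, 0.2, 1.4]
finger_gap: 87.9
gripper_force: 0.0
```

Request:
jog_arm:
  rows:
    - [[0, 0, 0, 0, 0, 0], [0, 0, 0, 0, 0, 0], [0, 0, 0, 0, 0, 0]]

```text
time: 2.4
tool_pos: [530.5, -228.5, 150.7]
tool_rot: [-0.0, 0.977, 0.215, -0.0]
contact_force: [-0.1, 0.2, 0.9]
finger_gap: 88.0
gripper_force: 0.0
```

Request:
jog_arm:
  rows:
    - [[0.001, -0.001, -0.03, 0, 0, 0], [0, 0, -0.03, 0, 0, 0], [0, 0, -0.03, 0, 0, 0], [0, 0, -0.02, 0, 0, 0], [0, 0, -0.0095, 0, 0, 0], [0, 0, 0, 0, 0, 0], [0, 0, 0, 0, 0, 0]]

```text
time: 3.1
tool_pos: [532.3, -230.0, 32.8]
tool_rot: [0.001, 0.977, 0.215, 0.001]
contact_force: [-0.2, 0.2, 1.5]
finger_gap: 88.0
gripper_force: 0.0
```

```bash
python3 - <<'E'
from h import *
t=capture("top");s=capture("scene");o=observe();print(o["tool_pos"],o["contact_force"])
cv2.imwrite("pics/g1.png",np.hstack([crop(t,368,240,80,75,5),crop(s,192,165,80,75,5)]))
p=o["tool_pos"];print(proj(t,p),proj(s,p))
E
```

```text
[ 532.66841522 -230.44806262   33.28104536] [ 0.00890427  0.52824277 -0.17569926]
[409.45672348 277.71699414] [230.20124062 214.75955952]
```

View pics/g1.png

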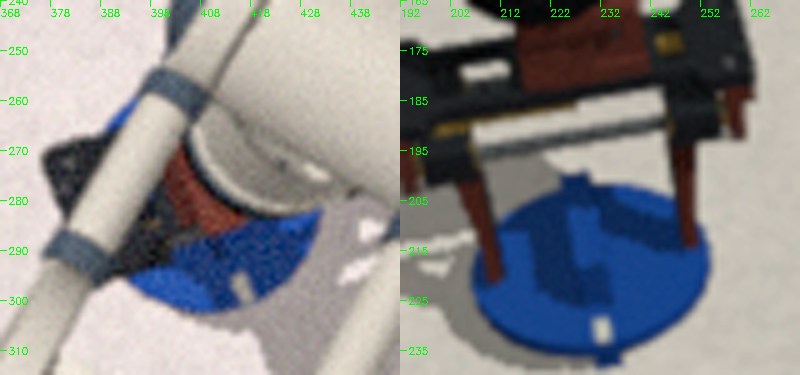

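The scene crop shows the fingertips at about (210.6,221) and (250,214), straddling the bar. Their midpoint matches the projected TCP. I'll lower 3 mm and grip.

Request:
jog_arm:
  rows:
    - [[0, 0, -0.003, 0, 0, 0], [0, 0, 0, 0, 0, 0], [0, 0, 0, 0, 0, 0], [0, 0, 0, 0, 0, 0], [0, 0, 0, 0, 0, 0], [0, 0, 0, 0, 0, 0], [0, 0, 0, 0, 0, 0], [0, 0, 0, 0, 0, 0], [0, 0, 0, 0, 0, 0], [0, 0, 0, 0, 0, 0]]
  jaw: 0
  newtons: 55

```text
time: 4.2
tool_pos: [531.8, -230.5, 28.2]
tool_rot: [0.0, 0.977, 0.214, 0.0]
contact_force: [0.3, -0.3, -0.0]
finger_gap: 15.4
gripper_force: 55.0
```

Request:
jog_arm:
  rows:
    - [[0, 0, 0.02, 0, 0, 0], [0, 0, 0.035, 0, 0, 0], [0, 0, 0.04, 0, 0, 0], [0, 0, 0.03, 0, 0, 0], [0, 0, 0.015, 0, 0, 0]]

```text
time: 4.7
tool_pos: [532.4, -230.5, 171.4]
tool_rot: [0.001, 0.977, 0.214, 0.002]
contact_force: [0.0, -0.2, -2.6]
finger_gap: 15.8
gripper_force: 55.0
```

Request:
jog_arm:
  rows:
    - [[-0.00135, 0.0229, 0, 0, 0, 0.1482], [-0.00135, 0.0229, 0, 0, 0, 0.1482], [-0.00135, 0.0229, 0, 0, 0, 0.1482], [-0.00135, 0.0229, 0, 0, 0, 0.1482], [-0.00135, 0.0229, 0, 0, 0, 0.1482], [-0.00135, 0.0229, 0, 0, 0, 0.1482], [-0.00135, 0.0229, 0, 0, 0, 0.1482], [-0.00135, 0.0229, 0, 0, 0, 0.1482], [-0.00135, 0.0229, 0, 0, 0, 0.1482]]

```text
time: 5.6
tool_pos: [518.8, -23.1, 166.4]
tool_rot: [-0.001, 0.633, 0.774, -0.001]
contact_force: [0.1, -0.1, -1.7]
finger_gap: 15.8
gripper_force: 55.0
```

Request:
jog_arm:
  rows:
    - [[-0.00135, 0.0229, 0, 0, 0, 0.1482], [-0.00135, 0.0229, 0, 0, 0, 0.1482], [-0.00135, 0.0229, 0, 0, 0, 0.1482], [-0.00135, 0.0229, 0, 0, 0, 0.1482], [-0.00135, 0.0229, 0, 0, 0, 0.1482], [-0.00135, 0.0229, 0, 0, 0, 0.1482], [-0.00135, 0.0229, 0, 0, 0, 0.1482], [-0.00135, 0.0229, 0, 0, 0, 0.1482], [-0.00135, 0.0229, 0, 0, 0, 0.1482], [0, 0, 0, 0, 0, 0]]

```text
time: 6.6
tool_pos: [506.3, 184.2, 166.3]
tool_rot: [-0.002, 0.018, 1.0, 0.0]
contact_force: [-0.1, -0.1, -1.3]
finger_gap: 15.8
gripper_force: 55.0
```

Request:
jog_arm:
  rows:
    - [[0, 0, -0.02, 0, 0, 0], [0, 0, -0.02, 0, 0, 0], [0, 0, 0, 0, 0, 0], [0, 0, 0, 0, 0, 0], [0, 0, 0, 0, 0, 0]]

```text
time: 7.1
tool_pos: [507.8, 181.7, 129.2]
tool_rot: [0.001, 0.022, 1.0, 0.0]
contact_force: [0.3, -0.1, -3.0]
finger_gap: 15.8
gripper_force: 55.0
```

```bash
python3 - <<'E'
from h import *
import pickle
t=capture("top");s=capture("scene");o=observe();print(o["tool_pos"],o["tool_rot"],o["contact_force"],o["ft_torque"],o["q"],o["finger_gap"])
pickle.dump((t,s,o),open("g2.pkl","wb"))
cv2.imwrite("pics/g2.png",np.hstack([crop(t,205,225,80,90,5),crop(s,358,160,80,90,5)]))
p=o["tool_pos"];print(proj(t,p),proj(s,p))
E
```

```text
[507.93727666 181.91363056 129.47297185] [9.39859947e-04 2.14748860e-02 9.99768914e-01 2.55890832e-04] [-0.44693269  0.08383012 -2.46670209] [ 0.0064439   0.02720368 -0.08148953] [ 2.80896321e-01 -7.21335867e-02  1.55948824e+00 -7.14283393e-05
  1.65229116e+00 -1.24695280e+00] 15.94786875586084
[239.07464188 266.99568739] [401.06756649 197.54302275]
```

View pics/g2.png

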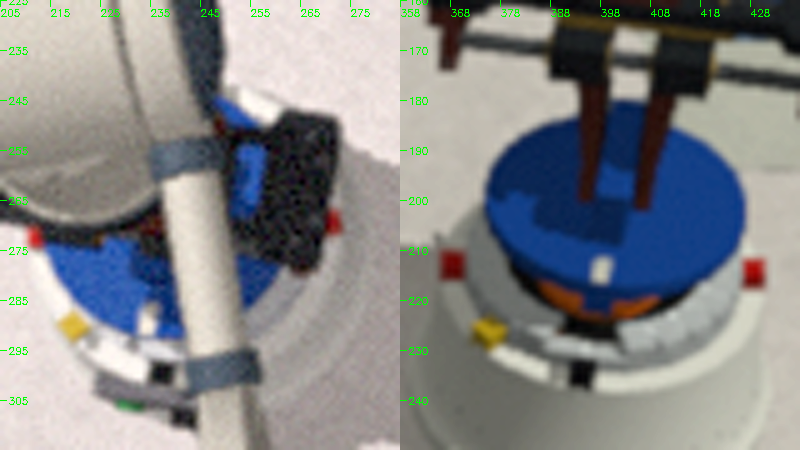

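Scene crop: the lid's near white mark is at (397.8,213.6) and the near black mark at (394,234.6). Top crop: the lid's -x white mark is at (234.2,288.2) and the black mark at (236.6,299.2). Now I'll compare the lid with the mixer in each view.

```bash
cat > m2.py <<'E'
from m import *
print("-----")
t2,s2,o=pickle.load(open("g2.pkl","rb"));P=o["tool_pos"]
# white mark radius from t=0: compare at pick: half distance 51.4
yaw=2*np.arctan2(o["tool_rot"][2],o["tool_rot"][1])-np.pi;print("lid yaw",yaw)
zl=P[2]-28.2+26
for r in(51.4,):
    n=[P[0]+r*np.cos(yaw),P[1]+r*np.sin(yaw),zl];f=[P[0]-r*np.cos(yaw),P[1]-r*np.sin(yaw),zl]
    print("scene near mark: seen-pred mm",(onz(s2,397.8,213.6,zl)-n).round(1)," top far mark:",(onz(t2,234.2,288.2,zl)-f).round(1))
# orange cap
for n,c in(("top",t),("scene",s)):
    im=c["pixels"].astype(int);m=((im[:,:,2]-im[:,:,0])>70).astype(np.uint8)
    u,v=(241,270) if n=="top" else (398,213)
    l,L,st,ce=cv2.connectedComponentsWithStats(m);k=L[v,u];q=(L==k).astype(np.uint8)
    cn=cv2.findContours(q,0,cv2.CHAIN_APPROX_NONE)[0][0];e=cv2.fitEllipse(cn)
    Q=np.array([onz(c,a[0][0],a[0][1],83)[:2] for a in cn])
    r=least_squares(lambda p:np.hypot(Q[:,0]-p[0],Q[:,1]-p[1])-p[2],[507,181,30]).x
    print(n,"cap",st[k],e[0],e[1],onz(c,*e[0],83).round(1),"circ",r.round(1))
# lid disc in scene2, only lower rim trustworthy
im=s2["pixels"].astype(int);m=((im[:,:,0]-im[:,:,2])>35).astype(np.uint8);m[:178]=0;m[:,:370]=0;m[:,440:]=0;m[228:]=0
cn=max(cv2.findContours(m,0,cv2.CHAIN_APPROX_NONE)[0],key=len)[:,0]
for lo in(190,):
    k=cn[(cn[:,1]>182)&(cn[:,1]<217)]
    Q=np.array([onz(s2,a[0],a[1],zl-3)[:2] for a in k])
    r=least_squares(lambda p:np.hypot(Q[:,0]-p[0],Q[:,1]-p[1])-60,P[:2],loss="soft_l1",f_scale=2);print("disc scene",r.x.round(1),"vs tcp",(r.x-P[:2]).round(1))
E
python3 m2.py | sed '1,/-----/d'
```

```text
lid yaw -0.04295309422679816
scene near mark: seen-pred mm [ 1.1 -0.7 -0. ]  top far mark: [ 1.4  3.4 -0. ]
top cap [229 258  26  25 495] (241.4888153076172, 270.2593994140625) (23.747522354125977, 24.74953842163086) [507.5 182.9  83. ] circ [507.7 182.9  29.4]
scene cap [385 204  26  19 382] (398.05841064453125, 213.1699676513672) (17.63471794128418, 25.400978088378906) [510.6 179.5  83. ] circ [510.1 179.4  29.9]
disc scene [522.4 184. ] vs tcp [14.5  2.1]
```

Request:
jog_arm:
  rows:
    - [[-0.0005, -0.002, -0.004, 0, 0, 0], [0, 0, -0.005, 0, 0, 0], [0, 0, 0, 0, 0, 0], [0, 0, 0, 0, 0, 0]]

```text
time: 7.6
tool_pos: [506.7, 179.9, 118.8]
tool_rot: [-0.0, 0.021, 1.0, -0.0]
contact_force: [0.3, 0.1, -2.9]
finger_gap: 15.4
gripper_force: 55.0
```

Request:
jog_arm:
  rows:
    - [[0, 0, -0.002, 0, 0, 0], [0, 0, -0.002, 0, 0, 0], [0, 0, -0.002, 0, 0, 0], [0, 0, 0, 0, 0, 0], [0, 0, 0, 0, 0, 0]]

```text
time: 8.1
tool_pos: [506.8, 180.0, 113.1]
tool_rot: [-0.0, 0.021, 1.0, -0.0]
contact_force: [-0.3, 0.4, -1.6]
finger_gap: 15.7
gripper_force: 55.0
```

Request:
jog_arm:
  rows:
    - [[0, 0, -0.002, 0, 0, 0], [0, 0, -0.002, 0, 0, 0], [0, 0, -0.001, 0, 0, 0], [0, 0, 0, 0, 0, 0], [0, 0, 0, 0, 0, 0]]

```text
time: 8.6
tool_pos: [506.8, 180.0, 108.1]
tool_rot: [-0.0, 0.021, 1.0, -0.0]
contact_force: [-0.2, 0.6, -2.5]
finger_gap: 15.9
gripper_force: 55.0
```

Request:
jog_arm:
  rows:
    - [[0, 0, -0.002, 0, 0, 0], [0, 0, -0.0015, 0, 0, 0], [0, 0, 0, 0, 0, 0], [0, 0, 0, 0, 0, 0]]

```text
time: 9.0
tool_pos: [506.8, 180.0, 104.6]
tool_rot: [-0.0, 0.021, 1.0, -0.0]
contact_force: [-0.4, 0.6, -2.7]
finger_gap: 16.0
gripper_force: 55.0
```

Request:
jog_arm:
  rows:
    - [[0, 0, -0.001, 0, 0, 0], [0, 0, 0, 0, 0, 0], [0, 0, 0, 0, 0, 0]]

```text
time: 9.3
tool_pos: [506.8, 180.0, 103.6]
tool_rot: [-0.0, 0.021, 1.0, 0.0]
contact_force: [-0.8, 0.3, -2.3]
finger_gap: 16.0
gripper_force: 55.0
```

Request:
jog_arm:
  rows:
    - [[0, 0, -0.001, 0, 0, 0], [0, 0, 0, 0, 0, 0], [0, 0, 0, 0, 0, 0]]

```text
time: 9.6
tool_pos: [507.0, 180.0, 103.2]
tool_rot: [0.0, 0.021, 1.0, 0.0]
contact_force: [-0.3, 0.1, 1.7]
finger_gap: 15.8
gripper_force: 55.0
```

Request:
jog_arm:
  rows:
    - [[0, 0, 0, 0, 0, -0.05], [0, 0, 0, 0, 0, -0.05], [0, 0, 0, 0, 0, -0.05], [0, 0, 0, 0, 0, -0.05], [0, 0, 0, 0, 0, -0.05], [0, 0, 0, 0, 0, -0.05], [0, 0, 0, 0, 0, 0], [0, 0, 0, 0, 0, 0]]

```text
time: 10.4
tool_pos: [507.1, 179.8, 103.2]
tool_rot: [0.0, 0.17, 0.985, -0.0]
contact_force: [-1.2, -2.1, 4.3]
finger_gap: 15.4
gripper_force: 55.0
```

```bash
python3 - <<'E'
from h import *
o=observe();q=o["tool_rot"];print(2*np.arctan2(q[2],q[1])-np.pi,o["tool_pos"],o["contact_force"],o["ft_torque"])
E
```

```text
-0.34116183828912305 [507.09955384 179.80274959 103.16980196] [-1.21818502 -2.08728245  4.33452281] [-0.30609412  0.19224173  0.01593804]
```

Request:
jog_arm:
  rows:
    - [[0, 0, 0, 0, 0, -0.05], [0, 0, 0, 0, 0, -0.05], [0, 0, 0, 0, 0, -0.05], [0, 0, 0, 0, 0, -0.05], [0, 0, 0, 0, 0, -0.05], [0, 0, 0, 0, 0, -0.05], [0, 0, 0, 0, 0, -0.05], [0, 0, 0, 0, 0, 0], [0, 0, 0, 0, 0, 0], [0, 0, 0, 0, 0, 0]]

```text
time: 11.4
tool_pos: [507.1, 179.9, 103.2]
tool_rot: [0.0, 0.339, 0.941, 0.0]
contact_force: [-0.7, -2.8, 5.0]
finger_gap: 16.0
gripper_force: 55.0
```

```bash
python3 - <<'E'
from h import *
import pickle
t=capture("top");s=capture("scene");o=observe();q=o["tool_rot"];print(2*np.arctan2(q[2],q[1])-np.pi,o["tool_pos"],o["contact_force"],o["ft_torque"])
pickle.dump((t,s,o),open("g3.pkl","wb"))
cv2.imwrite("pics/g3.png",np.hstack([crop(t,205,225,80,90,5),crop(s,358,160,80,90,5)]))
E
```

```text
-0.691339752514819 [507.10959724 179.88206981 103.17371382] [-0.29974909 -2.04927678  4.77337956] [-0.47225394  0.28466877  0.13893867]
```

View pics/g3.png

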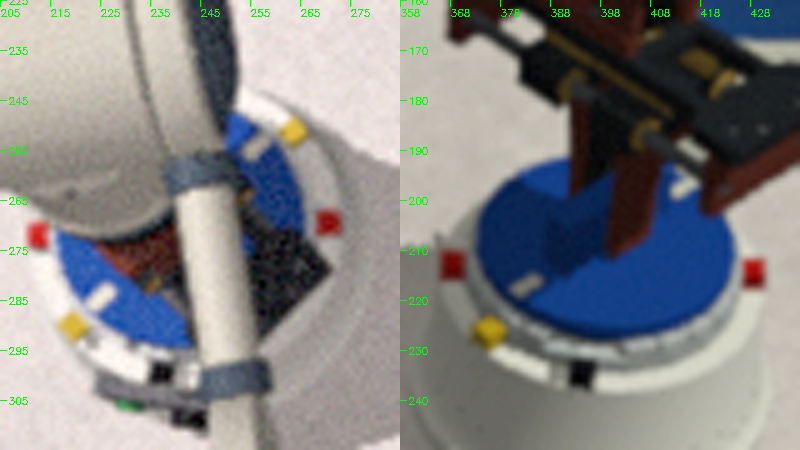

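Top view: the white marks at (256.0,254.0) and (225.2,284.0) nearly line up with the yellow marks. Next I'll check the angle numerically.

```bash
python3 - <<'E' | sed '1,/-----/d'
import m
from m import *
print("-----")
t3,s3,o=pickle.load(open("g3.pkl","rb"))
yw=lambda a,b:np.arctan2(*(a-b)[:2][::-1])
print("lid",yw(onz(t3,256,254,101),onz(t3,225.2,284,101)),(onz(t3,256,254,101)+onz(t3,225.2,284,101))/2)
# scene marks: far (684,187), near (526,286)
u=lambda x,y:(358+(x-400)/5-.4,160+y/5-.4)
print("lid scene",yw(onz(s3,*u(526,286),101),onz(s3,*u(684,187),101)))
for k,n in((0,"black"),(2,"yellow"),(4,"red")):
    for z in(81,):print(n,yw(onz(t,*T[k],z),onz(t,*T[k+1],z)),yw(onz(s,*S[k+1],z),onz(s,*S[k],z)))
E
```

```text
lid -0.6895350307872342 [508.01128854 182.24334035 101.        ]
lid scene -0.6894898473135943
black -0.03832552653362803 -0.04458401056907206
yellow -0.7436831483311994 -0.7370175063180322
red -1.4353195520272692 -1.4443107121943097
```

Request:
jog_arm:
  rows:
    - [[0, 0, 0, 0, 0, -0.025], [0, 0, 0, 0, 0, -0.025], [0, 0, 0, 0, 0, 0], [0, 0, 0, 0, 0, 0], [0, 0, 0, 0, 0, 0], [0, 0, 0, 0, 0, 0], [0, 0, 0, 0, 0, 0], [0, 0, 0, 0, 0, 0]]

```text
time: 12.3
tool_pos: [507.1, 179.9, 103.1]
tool_rot: [0.0, 0.362, 0.932, 0.0]
contact_force: [-0.4, -2.1, 4.6]
finger_gap: 15.6
gripper_force: 55.0
```

```bash
python3 - <<'E'
from h import *
t=capture("top");s=capture("scene");o=observe();q=o["tool_rot"];print(2*np.arctan2(q[2],q[1])-np.pi,o["tool_pos"],o["contact_force"],o["dq"].round(3),o["finger_gap"])
cv2.imwrite("pics/g4.png",np.hstack([crop(t,205,225,80,90,5),crop(s,358,160,80,90,5)]))
E
```

```text
-0.7412300542237071 [507.12518678 179.91417608 103.18210545] [-1.22613754 -2.3486624   5.52312453] [-0.001 -0.001 -0.001 -0.001 -0.     0.001] 15.506569338081697
```

View pics/g4.png

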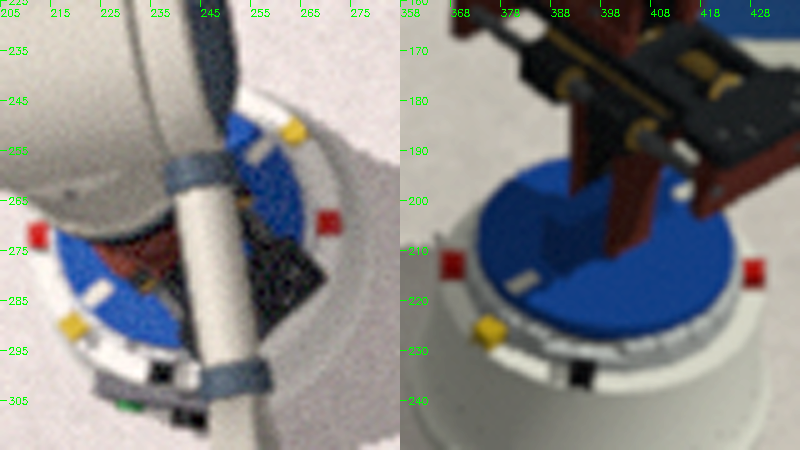

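The white marks, at about (257,255) and (224,283.5) in the top view, line up with the yellow marks. The lid's yaw is -0.741, which matches the target of about -0.741. The arm is still and gripping at 55 N, so I'm handing in.

```bash
python3 -c "
from cell import hand_in
print(hand_in())"
```

```text
the job is handed in; nothing more can be done
None
```

I handed in with the lid seated in the mixer collar and turned 0.70 rad clockwise, its bar pointing at the yellow marks, and the gripper holding it still at 55 N, at about 12.4 s of the 45 s allowed.

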